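Pulse the bench mixer by holding its bayonet lid half-turned

ROBOT

A 7-joint arm with a two-finger parallel gripper is mounted at the origin on a cart in front of the work surface, level with it; the furniture and walls round the work are solid. World frame = base frame: x ahead of the robot, y to its left, z up, the work surface at z = 0. Lengths are in mm, angles in rad, forces in N, time in s.
With the tool pointing down it reaches from about 425 to 875 mm from the base axis. Payload 8.4 kg.
Tool frame: the origin (TCP) lies at the very end of the fingers, on their centre line; the grasp point (between the pads) lies 19 mm behind it (r.grasp_offset is the distance from the TCP to the grasp point, in mm); z points along the fingers, y is the line along which they close (so a half turn about z gives the same grasp; the last joint's range is limited). The gripper opens to 85 mm and grips with 20 to 120 N. Pads are 22 mm wide; open, the fingers measure 114 mm over their backs; the gripper's body (76 mm by 85 mm) begins 54 mm behind the grasp point. The pads swing forward as they close: fully open they stand 13 mm farther back than shut.
Start: joints at [-1.199, 0.333, 0.04, 1.465, -0.013, 1.343, -0.059], TCP at [294.835, 579.253, 201.408] pointing down, gripper open.
Joint ranges: [-2.58, 2.58], [-0.38, 2.09], [-1.3, 1.39], [0.25, 2.4], [-1.5, 4.64], [0.08, 2.09], [-2.65, 2.65]. Speed limits (rad/s): [2.22, 2.22, 2.79, 2.79, 3.14, 3.14, 3.14].

INTERFACE

Orientations are given as a unit quaternion [w, x, y, z].
In Python, from workcell import r gives the robot as it stands. The module is installed in compiled form; this text tells all that it offers.
- The arm moves only by the tool apply_moves, never from a script. Its argument "steps" is a list that holds one entry, the list of rows, each a list of 4 numbers: the shift along the world's x, y, z in m, then the turn about the world's z in rad. In form: [[[x, y, z, yaw], ...]]. A call has 1 to 20 rows; each row is the pose to reach, as a shift and turn from the pose commanded when the call began; what a row does not reach only later rows make up. A row lasts 1/10 s, in which the tool goes at most 50 mm and 8.59 degrees, less where a joint would pass 70% of its speed; a pose out of reach is approached as far as the arm can. A call with a gripper value outside its range is refused whole. "fingers" is the finger opening in m, from 0 to 0.0854, set as the call begins (left out, the last holds). The fingers move at their own pace and stop on an object; the grip force is fixed at half the most. Time passes only in rows, so rows that repeat a pose let the fingers close. It gives the time, the measured TCP pose, the force, the opening and the grip force at its end, in the units of the state.
- r.observe(): the state, without advancing time (a new reading comes with each control period).
- r.grab_frame(name): name is "side" or "top" or "wrist"; returns the picture (480x640x3 uint8, red, green, blue); there is no depth.
- r.get_calibration(name): a dict with "fovy" (degrees; the focal length in pixels is half the picture's height over the tangent of half this angle, whatever the lens; pixels are square), "cx", "cy" (the principal point, pixels), "distortion" ([k1, k2, p1, p2, k3] as OpenCV has them; the pictures are not rectified), "R" (3x3) and "t" (3): a world point X has camera coordinates R X + t. Camera axes: x right, y down, z forward; pixel columns grow to the right and rows downward; lengths in mm; the calibration is good to about 2 mm. A picture is of the moment at which its call begins: read the wrist's pose just before it. get_calibration takes no time and is no camera call; for the wrist camera it gives the pose at the moment of the call.
- r.hand_in(): hands the job in; it is judged then, once.
Trained networks look in the newest picture that a camera, given by its name, has taken for a name from the list of things; names that differ only in an ending like _2 or _b are one class to them, and where a whole thing is asked for, a point or a joint stands for the part that bears it (a point fixed in the world has none). Each returns a list of dicts, best first, with "confidence" (0 to 1); they miss things now and then, are a little off and sometimes report something else, mostly with a low value. They report only what shows in the picture. A call takes as long as a camera call.
- r.cut_out(camera, label): "mask" (480x640 bool, what is visible of it) and "rect" ([left, top, width, height] in pixels, round what is visible of it).
The state is a dict: "t": time; "joint_positions": joint angles; "joint_vel": joint speeds; "joint_efforts": joint torques, N m; "position": TCP position; "tool_rot": TCP orientation; "wrist_force": force on the tool from outside, world axes, zero at the start; "ft_torque": the same for the moment, N m; "gripper_width": finger opening in mm; "grasp_force": force on a finger pad.
Only numpy, scipy, OpenCV 4.12 (cv2) and the standard library are available. Lean on these libraries where they do the work, as an engineer would, in place of code of your own. Each camera call takes 0.05 s, during which the arm holds its last target. There are 200 camera calls.

TASK

Fit the loose lid on the bench mixer: line its two lugs up with the two gaps in the mixer's collar and let it down until you feel it seat fully, then twist it clockwise (seen from above) against the switch spring to the half-way pulse position, an eighth of a full turn (45 degrees) from where it went in. Never turn it on into the lock catch, and do not shift the things standing round. The program finishes while still gripping the lid, holding it seated at the half-way position; if let go it springs back.

Things in the scene. Friction and masses are not known exactly. Their poses are not given: they have to be found in the camera images.
- lid_grip (a point): Loose lid, upright on the bench: centre of its grip bar, on the lid's axis, 46 mm above its underside; z up. The black bar is 56 mm long (x), 18 wide (y), 44 high, from 22 mm below to 22 mm above this point: grip it from above across its width. Under it a black disc, 88 mm diameter, 6 thick, then an aluminium plug, 64 mm diameter, 18 deep. Same after a half turn. 0.12 to 0.21 kg
- lid_lug (a point): Centre of one of the lid's two lugs, at its +x side, 41 mm below the grip point; the other is opposite. They stand out from the foot of the plug to 38 mm from the axis, 10 mm wide, 10 mm high (to 8 mm below the disc), straight under the bar's ends; an aluminium ridge on the disc at each end of the bar points to them
- mixer: Bench mixer, fixed: round grey housing 136 mm in diameter, 62 high, with an upright aluminium collar 94 mm in diameter on it, top 100 mm above the bench. Origin under its centre. Ribs round the collar mark where the lugs stand, on both sides: one rib, they go in (0 degrees); two ribs, half-way (45 degrees clockwise); three, locked (90 degrees). Two spring catches resist from about 65 degrees
- mixer_mouth (a point): Centre of the collar's mouth, level with its top; z up. Seated, the lid's disc lies on the collar and the grip point is 28 mm above this point (about 46 mm if the lugs ride on the flange). Lugs are then under the flange with 2.5 mm up-and-down play; turn clockwise from above (negative about z). It turns easily under its own weight or a light push, and drags if pressed hard
- mixer_gap (a point): Middle, at the top, of one of the two gaps in the collar's inward flange, on the +x side of the mouth, 37 mm from its centre; the other is opposite. Each gap is 15 mm wide and reaches out to 41 mm from the axis; the flange is 5.5 mm thick with inner radius 34.5 mm. The lugs go down through the gaps with about 2.5 mm to spare; either lug fits either gap
- mixer_ring (a joint): Switch ring inside the collar, pushed round clockwise by the lugs: 0 rad at rest. It reads the lid's turn from the entry position less about 0.1 rad free play: about 0.69 with the lid half-way, 1.05 as the catches are met, 1.2 well into them, 1.5 at the end. A spring returns it: 0.03 N m at 0 plus 0.1 N m per rad
- glue_bottle_mid (a point): bystander: squeeze bottle of wood glue, 63 mm wide, 174 mm high; this point is 70 mm above its foot
- wax_tin_mid (a point): bystander: round wax tin, 78 mm wide, 34 mm high; its centre
- screw_jar_mid (a point): bystander: clear jar with a screwed-on lid, 69 mm wide, 84 mm high; its centre. This lid is not the mixer's
- offcut_1_mid (a point): bystander: wooden offcut 60 x 90 x 45 mm; its centre
- tape_measure_mid (a point): bystander: tape measure 43 x 82 x 68 mm; its centre. It stands before the open wooden tool box, which is fixed between the places of lid and mixer, about 0.34 m long and with its raised lid 0.32 m high: carry the mixer's lid over or round it

How it is judged:
By the outcome, as a careful person would: the job done as asked, in the order asked, and still so for the second after the job is handed in, while the arm keeps its last pose, push and grip.
It also fails if it takes over 54 s, if anything falls off the work surface, if the arm or the gripper's body presses on something with over 40 N, if the wrist force passes 120 N, or if a joint passes its speed limit or range.

## Working session

There is one attempt and no reset: what is moved stays moved. The work goes in short steps, Python scripts to look and compute and a tool call to move; the robot and the scene stay as the last step left them, time stands still between calls to the robot, and variables do not carry over. Pictures are saved under pics/ and viewed, at most 10 in all, crops included, and the job is handed in when it is done.

Besides the shell and the picture viewer there is one more tool, called as name([rows], argument=value, ...), one row to a line, values as JSON. apply_moves: Moves the arm, as the interface text tells. Its arguments: {"type":"object","properties":{"steps":{"type":"array","items":{"type":"array","items":{"type":"array","items":{"type":"number"}}}},"fingers":{"type":"number"}},"required":["steps"]}

```bash
mkdir -p pics; cat > h.py <<'E'
import numpy as np, cv2
from workcell import r
def cal(c):
    k=r.get_calibration(c); f=240/np.tan(np.radians(k["fovy"])/2)
    K=np.array([[f,0,k["cx"]],[0,f,k["cy"]],[0,0,1.]])
    return K,np.array(k["distortion"],float),np.array(k["R"],float),np.array(k["t"],float)
def grab(c,n):
    k=cal(c); im=r.grab_frame(c); cv2.imwrite(f"pics/{n}.png",im[:,:,::-1]); return im,k
def back(k,uv,z):
    K,d,R,t=k; p=cv2.undistortPoints(np.array(uv,float).reshape(-1,1,2),K,d).reshape(-1,2)
    D=np.c_[p,np.ones(len(p))]@R; C=-R.T@t
    return C+D*((z-C[2])/D[:,2])[:,None]
def proj(k,X):
    K,d,R,t=k; return cv2.projectPoints(np.array(X,float).reshape(-1,1,3),cv2.Rodrigues(R)[0],t,K,d)[0].reshape(-1,2)
E
python3 - <<'E'
from h import *
s=r.observe(); print({k:np.round(v,3) for k,v in s.items()})
for c in("top","side","wrist"):
    im,k=grab(c,c+"0"); print(c,np.round(-k[2].T@k[3]),k[0][0,0])
    for l in("lid_grip","mixer","mixer_mouth") if c!="wrist" else ("lid_grip","mixer"):
        try: print(l,[(round(x["confidence"],2),x["rect"]) for x in r.cut_out(c,l)][:3])
        except Exception as e: print(l,e)
E
```

```text
{'t': np.float64(0.0), 'joint_positions': array([-1.199,  0.334,  0.04 ,  1.466, -0.013,  1.343, -0.059]), 'joint_vel': array([ 0.001, -0.001, -0.001, -0.   , -0.   ,  0.002,  0.002]), 'joint_efforts': array([ 0.0000e+00, -6.5855e+01,  1.3660e+00, -4.0557e+01,  1.7000e-02,
        1.3000e-02, -0.0000e+00]), 'position': array([294.568, 578.861, 200.501]), 'tool_rot': array([-0.   ,  0.233,  0.972, -0.001]), 'wrist_force': array([-0.181, -0.521,  0.634]), 'ft_torque': array([ 0.006, -0.027, -0.003]), 'grasp_force': np.float64(0.0), 'gripper_width': np.float64(85.337)}
top [ 227.   51. 1601.] 503.2937241937124
lid_grip [(0.6, [406.6, 246.3, 29.8, 26.0])]
mixer [(0.95, [183.5, 240.8, 47.7, 44.8])]
mixer_mouth [(0.58, [183.3, 241.9, 46.2, 43.1])]
side [ 603. 1355.  851.] 500.69945732181674
lid_grip [(0.48, [335.2, 197.7, 16.3, 13.0]), (0.41, [326.0, 297.7, 52.1, 57.5])]
mixer [(0.64, [332.4, 196.9, 19.2, 11.5]), (0.6, [327.8, 296.0, 54.5, 61.4])]
mixer_mouth [(0.93, [328.7, 298.3, 50.1, 57.3]), (0.49, [278.4, 188.3, 22.8, 18.4])]
wrist [236. 611. 375.] 388.7856081119122
lid_grip []
mixer [(0.97, [201.5, 371.2, 108.4, 50.9])]
```

View pics/top0.png

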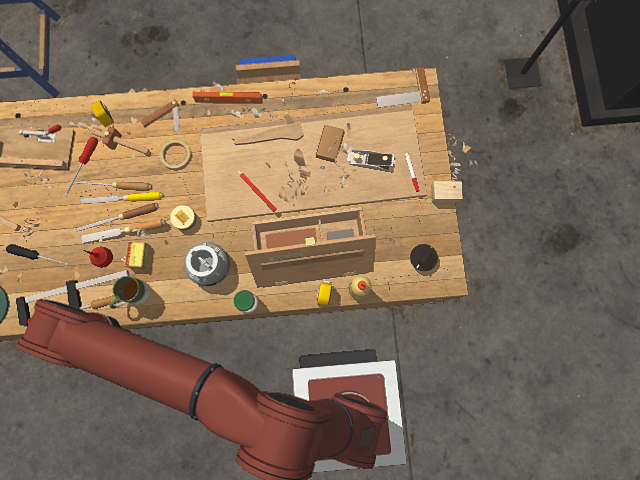

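View pics/side0.png

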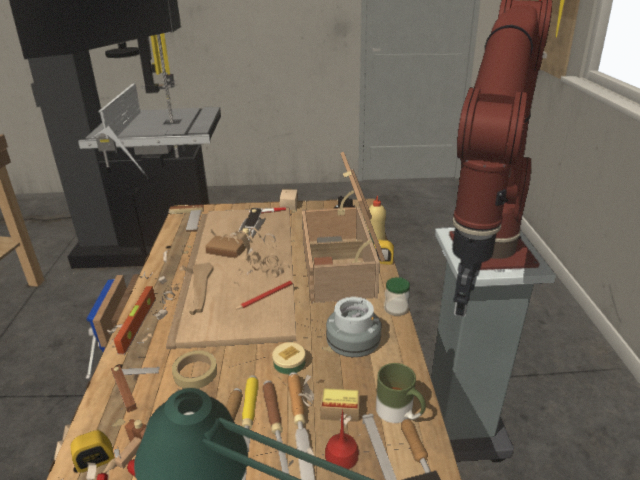

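The top view shows the mixer at about (207,263), the lid at (424,258), and the toolbox between them with its raised lid on the robot's side. The side view shows the mixer at (354,322), with the lid hidden behind the toolbox. Next I'll work out positions.

```bash
python3 - <<'E'
from h import *
im,k=grab("top","top1")
def c(l):
    m=r.cut_out("top",l)[0]; x,y,w,h=m["rect"]; return (x+w/2,y+h/2),m
p,m=c("lid_grip"); print("lid",p,back(k,[p],24))
p,_=c("mixer"); print("mixer",p,back(k,[p],40),back(k,[p],100))
for l,z in(("glue_bottle_mid",100),("tape_measure_mid",60),("screw_jar_mid",80),("wax_tin_mid",30)):
    try: p,_=c(l); print(l,p,back(k,[p],z).round())
    except Exception as e: print(l,e)
print("box",back(k,[(250,215),(362,208),(376,238),(376,265),(249,288),(246,255)],100).round())
a=cv2.resize(im[225:305,165:265],None,fx=6,fy=6,interpolation=cv2.INTER_CUBIC)[:,:]
b=cv2.resize(im[225:305,395:460],None,fx=6,fy=6,interpolation=cv2.INTER_CUBIC)
o=np.hstack([a[:,100:500],b]); print(o.shape); cv2.imwrite("pics/crop1.png",o[:,:,::-1])
E
```

```text
lid (421.84999999999997, 258.85) [[ 451.079052  -279.7319444   24.       ]]
mixer (206.25, 263.7) [[492.16860607 397.71109236  40.        ]] [[481.98276529 384.38630419 100.        ]]
glue_bottle_mid (361.45, 288.7) [[367. -73. 100.]]
tape_measure_mid (325.15, 295.45000000000005) [[359.  36.  60.]]
screw_jar_mid (248.35, 301.05) [[361. 267.  80.]]
wax_tin_mid (183.39999999999998, 217.0) [[652. 467.  30.]]
box [[ 621.  244.  100.]
 [ 613. -100.  100.]
 [ 516. -133.  100.]
 [ 434. -124.  100.]
 [ 398.  260.  100.]
 [ 498.  264.  100.]]
(480, 790, 3)
```

View pics/crop1.png

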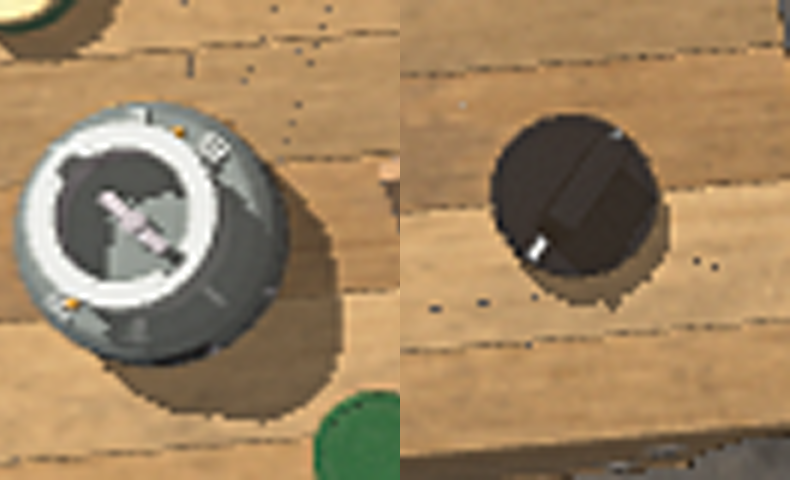

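The crop shows the mixer's gaps at the upper left and lower right of its mouth. The lid's ridges are at (540,250) and (615,135) in the crop. I'll move the wrist camera over the mixer to refine this.

apply_moves([
  [[0.01,-0.01,0.04,0],[0.03,-0.03,0.07,0],[0.06,-0.06,0.1,0],[0.09,-0.09,0.12,0],[0.12,-0.12,0.12,0],[0.14,-0.145,0.12,0],[0.145,-0.15,0.12,0],[0.145,-0.15,0.12,0],[0.145,-0.15,0.12,0],[0.145,-0.15,0.12,0]],
])

```text
t: 1.9
position: [438.4, 430.8, 321.2]
tool_rot: [-0.0, 0.232, 0.973, -0.0]
wrist_force: [-0.6, -0.9, -0.5]
gripper_width: 85.6
grasp_force: 0.0
```

```bash
python3 - <<'E'
from h import *
s=r.observe(); print(s["t"],s["position"],s["tool_rot"])
im,k=grab("wrist","w1"); print(-k[2].T@k[3],k[2].round(2))
for x in r.cut_out("wrist","mixer"): print(x["confidence"],x["rect"])
print(proj(k,[[482,385,100]]))
E
```

```text
1.9 [438.44832821 430.75243034 321.16836531] [-3.58712495e-04  2.31939919e-01  9.72730047e-01 -5.92792352e-06]
[379.80790916 461.90314277 494.87438495] [[ 0.45  0.89 -0.  ]
 [ 0.86 -0.43  0.26]
 [ 0.23 -0.12 -0.97]]
0.88 [257.6, 179.7, 117.7, 114.8]
0.33 [389.8, 283.9, 47.6, 62.9]
[[296.97444625 250.97826411]]
```

View pics/w1.png

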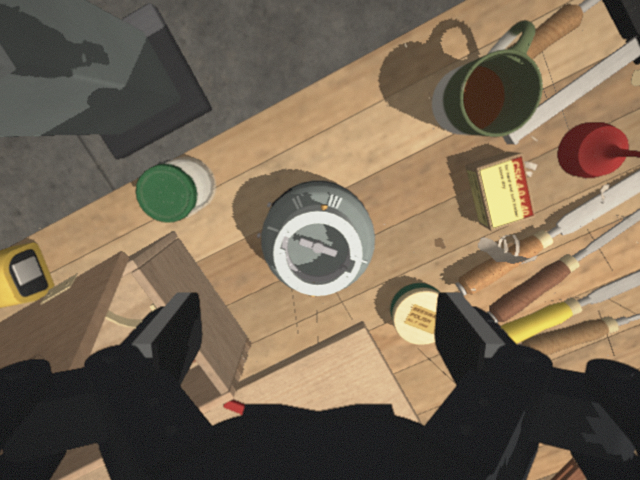

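The mixer is now centred around (320,253). I'll rectify the picture at z=100 to find the centre and the gap angle.

```bash
cat >> h.py <<'E'
def rect(im,k,c,z,half,n=480):
    # top-down picture: up = +x, left = +y
    g=np.linspace(half,-half,n); X,Y=np.meshgrid(g,g,indexing="ij")
    P=np.stack([c[0]+X,c[1]+Y,np.full_like(X,z)],-1)
    uv=proj(k,P).astype(np.float32).reshape(n,n,2)
    return cv2.remap(im,uv[...,0],uv[...,1],cv2.INTER_LINEAR)
E
python3 - <<'E'
from h import *
im,k=grab("wrist","w2")
c=back(k,[(320,253)],100)[0]; print(c)
a=rect(im,k,c,100,60,400)
g=cv2.cvtColor(a,cv2.COLOR_RGB2GRAY)
# fit inner flange & outer edge
b=((g>200)*255).astype(np.uint8)
cs,h=cv2.findContours(b,cv2.RETR_CCOMP,cv2.CHAIN_APPROX_NONE)
for q,hh in zip(cs,h[0]):
    if len(q)>60:
        e=cv2.fitEllipse(q); x,y=e[0]
        print(len(q),hh[3],"ctr",c[0]+60-y*120/399,c[1]+60-x*120/399,"ax",np.array(e[1])*120/399)
o=np.hstack([a,cv2.cvtColor(b,cv2.COLOR_GRAY2RGB)]); cv2.imwrite("pics/rect1.png",o[:,:,::-1])
E
```

```text
[495.4504226  405.47196022 100.        ]
64 -1 ctr 448.5378561448762 441.1046974563028 ax [ 1.70085405 10.72451828]
65 -1 ctr 454.94626302633765 447.35646311618007 ax [ 2.02647561 13.34942925]
916 -1 ctr 495.5632733867112 403.11827479564727 ax [93.51545979 94.71799922]
736 5 ctr 495.43424598422064 402.99110139339166 ax [68.12918068 76.08308032]
```

View pics/rect1.png

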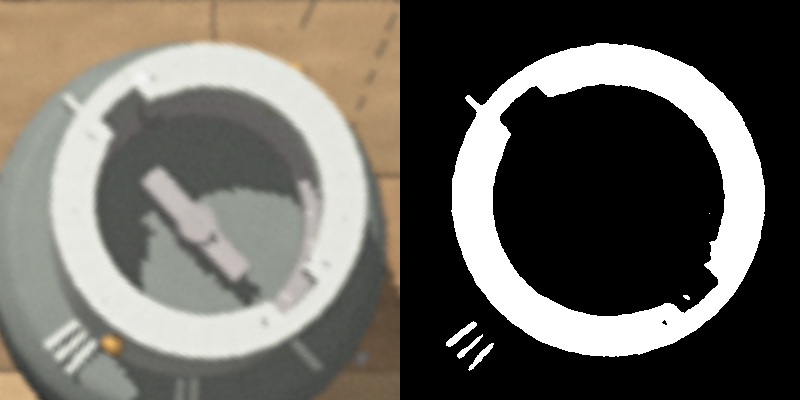

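```bash
python3 - <<'E'
from h import *
im,k=grab("wrist","w3"); c=np.array([495.5,403.05]); 
g=cv2.cvtColor(im,cv2.COLOR_RGB2GRAY)
th=np.radians(np.arange(0,360,.5)); 
for R in(36.5,37.5,38.5,39.5):
    P=np.c_[c[0]+R*np.cos(th),c[1]+R*np.sin(th),0*th+100]
    uv=proj(k,P).astype(np.float32)
    v=cv2.remap(g,uv[:,:1],uv[:,1:],cv2.INTER_LINEAR)[:,0]<200
    d=np.degrees(th); 
    for lo in(0,180):
        m=v&(d>=lo)&(d<lo+180); print(R,lo,m.sum(),d[m].min() if m.any() else 0,d[m].max() if m.any() else 0)
E
```

```text
36.5 0 49 31.0 55.0
36.5 180 46 212.0 235.0
37.5 0 48 31.0 54.5
37.5 180 41 212.5 234.50000000000003
38.5 0 46 31.5 54.0
38.5 180 44 213.0 234.50000000000003
39.5 0 44 32.0 53.5
39.5 180 44 213.0 234.50000000000003
```

The collar centre is (495.5, 403.0) and the gap direction is about 43°. The lid is near (455,-287) with its bar at about -33°. I'll go over the toolbox to look at it.

apply_moves([
  [[0,0,0.04,0],[0.01,-0.02,0.08,0],[0.02,-0.05,0.11,0],[0.03,-0.09,0.125,0],[0.04,-0.135,0.13,0],[0.045,-0.18,0.13,0],[0.05,-0.225,0.13,0],[0.05,-0.27,0.13,0],[0.05,-0.315,0.13,0],[0.05,-0.36,0.13,0],[0.05,-0.405,0.13,0],[0.05,-0.45,0.13,0],[0.045,-0.495,0.13,-0.02],[0.04,-0.54,0.13,-0.04],[0.03,-0.585,0.13,-0.06],[0.02,-0.63,0.12,-0.08],[0.01,-0.665,0.09,-0.1],[0.005,-0.69,0.05,-0.1],[0.005,-0.705,0.01,-0.1],[0.005,-0.715,-0.03,-0.1]],
])

```text
t: 4.1
position: [444.3, -287.0, 290.2]
tool_rot: [0.001, 0.282, 0.959, 0.0]
wrist_force: [0.4, -0.1, 0.8]
gripper_width: 85.4
grasp_force: 0.0
```

apply_moves([
  [[0,0,-0.03,0],[0,0,-0.06,0],[0,0,-0.07,0],[0,0,-0.07,0],[0,0,-0.07,0]],
])

```text
t: 4.6
position: [445.5, -286.0, 222.8]
tool_rot: [0.001, 0.281, 0.96, -0.0]
wrist_force: [0.1, -0.1, 0.5]
gripper_width: 85.1
grasp_force: 0.0
```

```bash
python3 - <<'E'
from h import *
s=r.observe(); print(s["t"],s["position"],s["tool_rot"],s["joint_positions"].round(2))
im,k=grab("wrist","w4")
cs=r.cut_out("wrist","lid_grip"); print([(x["confidence"],x["rect"]) for x in cs])
c=np.array([455,-287.])
a=rect(im,k,c,24,80,400); b=rect(im,k,c,68,80,400)
o=np.hstack([a,b]); cv2.imwrite("pics/rect2.png",o[:,:,::-1])
E
```

```text
4.6 [ 445.54449079 -285.95566806  222.7862449 ] [ 7.44537056e-04  2.81408585e-01  9.59587746e-01 -1.08147797e-04] [-0.25  0.07  0.79  1.76 -0.05  1.33  1.55]
[(0.65, [281.3, 163.5, 88.3, 88.5])]
```

View pics/rect2.png

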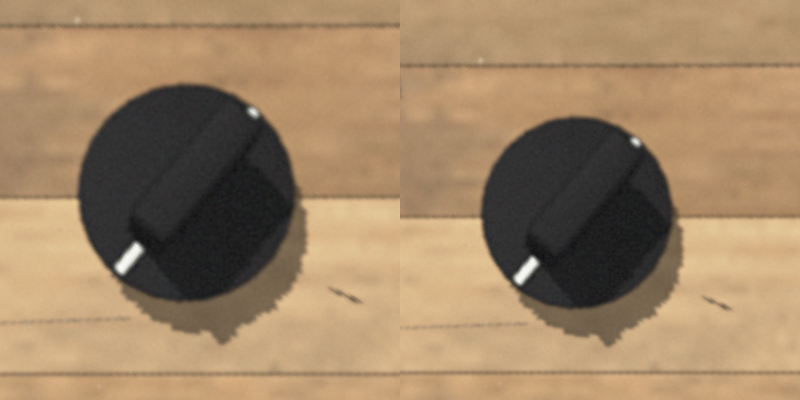

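```bash
python3 - <<'E'
from h import *
im=cv2.imread("pics/w4.png")[:,:,::-1].copy(); k=cal("wrist")
c=np.array([455,-287.]); s=160/399
a=rect(im,k,c,24,80,400); g=cv2.cvtColor(a,cv2.COLOR_RGB2GRAY)
W=lambda x,y:(c[0]+80-y*s,c[1]+80-x*s)
hull=cv2.convexHull(np.argwhere(cv2.inRange(g,0,52))[:,::-1].astype(np.int32))
m=cv2.inRange(g,0,70); m=cv2.morphologyEx(m,cv2.MORPH_OPEN,np.ones((9,9)))
q=max(cv2.findContours(m,cv2.RETR_EXTERNAL,cv2.CHAIN_APPROX_NONE)[0],key=cv2.contourArea)
print("disc",W(*cv2.minEnclosingCircle(q)[0]),cv2.minEnclosingCircle(q)[1]*s)
e=cv2.fitEllipse(cv2.convexHull(q)); print("ell",W(*e[0]),np.array(e[1])*s)
n,l,st,ct=cv2.connectedComponentsWithStats(cv2.inRange(g,170,255)*(np.hypot(*(np.indices(g.shape)-np.array([192,187.5])[:,None,None]))<112).astype(np.uint8))
for i in range(1,n):
    if st[i,4]>15:
        w=W(*ct[i]); p=np.argwhere(l==i).astype(float); v=cv2.PCACompute(p,mean=None)[1][0]
        print(st[i,4],w,np.degrees(np.arctan2(w[1]+282.2,w[0]-458.0)),"dir",np.degrees(np.arctan(v[1]/v[0])))
b=rect(im,k,c,68,80,400)
gg=cv2.createCLAHE(8).apply(cv2.cvtColor(b,cv2.COLOR_RGB2GRAY)); 
o=cv2.resize(gg[80:330,60:310],(600,600),interpolation=cv2.INTER_CUBIC); cv2.imwrite("pics/bar.png",o)
E
```

```text
disc (np.float64(457.9106702302632), np.float64(-281.7812034970238)) 43.63417087640977
ell (np.float64(457.9461777001097), np.float64(-281.9816068491541)) [86.06218916 86.76140424]
40 (np.float64(490.7794486215539), np.float64(-308.7443609022556)) -39.000091622731574 dir 55.89576757997506
26 (np.float64(433.2687487950646), np.float64(-245.04896857528436)) 123.65150282984682 dir 33.898964704037205
337 (np.float64(431.88880956099445), np.float64(-258.67220722429215)) 137.97919804686575 dir -39.337996312082986
```

View pics/bar.png

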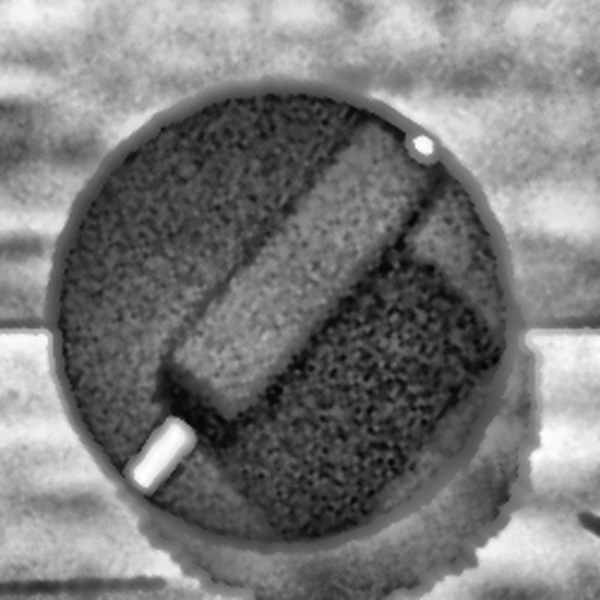

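The lid is centred at (458,-282) with the bar at -40°. The contrast crop confirms the bar's axis runs from lower left to upper right. I'll move down in two steps.

apply_moves([
  [[0.004,0.001,-0.03,-0.04],[0.008,0.003,-0.06,-0.08],[0.012,0.004,-0.09,-0.126],[0.012,0.004,-0.11,-0.126],[0.012,0.004,-0.12,-0.126],[0.012,0.004,-0.12,-0.126],[0.012,0.004,-0.12,-0.126]],
])

```text
t: 5.4
position: [457.6, -282.2, 102.7]
tool_rot: [0.001, 0.341, 0.94, -0.0]
wrist_force: [-1.0, -0.1, 0.1]
gripper_width: 85.6
grasp_force: 0.0
```

```bash
python3 - <<'E'
from h import *
P=[];A=[]
for i in range(4):
    r.grab_frame("wrist"); s=r.observe(); P.append(s["position"]); q=s["tool_rot"]; A.append(2*np.degrees(np.arctan2(q[2],q[1]))-90)
print(np.mean(P,0),np.mean(A),s["t"])
E
```

```text
[ 457.6072986  -282.18814391  102.70340997] 50.07577756374319 5.6
```

apply_moves([
  [[0,0,-0.03,0],[0,0,-0.055,0],[0,0,-0.068,0],[0,0,-0.072,0],[0,0,-0.072,0],[0,0,-0.072,0]],
])

```text
t: 6.2
position: [457.6, -282.2, 30.5]
tool_rot: [0.001, 0.341, 0.94, -0.0]
wrist_force: [-0.3, -0.3, 0.4]
gripper_width: 85.5
grasp_force: 0.0
```

apply_moves([
  [[0,0,0,0],[0,0,0,0],[0,0,0,0],[0,0,0,0],[0,0,0,0],[0,0,0,0],[0,0,0,0],[0,0,0,0],[0,0,0,0],[0,0,0,0]],
], fingers=0.0)

```text
t: 7.2
position: [457.0, -282.0, 29.7]
tool_rot: [0.0, 0.341, 0.94, -0.0]
wrist_force: [-0.7, 1.4, 6.4]
gripper_width: 16.1
grasp_force: 59.7
```

Gripped. Now I'll lift, then carry it over the box.

apply_moves([
  [[0,0,0.01,0],[0,0,0.03,0],[0,0,0.06,0],[0,0,0.1,0],[0,0,0.145,0],[0,0,0.19,0],[0,0,0.235,0.05],[0,0,0.28,0.1],[0,0,0.32,0.15],[0,0,0.36,0.2],[0,0.01,0.395,0.25],[0,0.03,0.42,0.3],[0.01,0.06,0.425,0.35],[0.02,0.1,0.425,0.4],[0.025,0.14,0.425,0.45],[0.03,0.18,0.425,0.5],[0.03,0.22,0.425,0.56],[0.03,0.26,0.425,0.62],[0.03,0.3,0.425,0.68],[0.03,0.34,0.425,0.74]],
])

```text
t: 9.2
position: [486.2, 59.4, 454.8]
tool_rot: [0.0, -0.022, 1.0, -0.0]
wrist_force: [0.9, -0.9, -1.6]
gripper_width: 16.0
grasp_force: 58.9
```

```bash
python3 - <<'E'
from h import *
s=r.observe(); q=s["tool_rot"]; print(s["t"],s["position"],2*np.degrees(np.arctan2(q[2],q[1]))-90,s["joint_positions"].round(2),s["gripper_width"],s["grasp_force"],s["wrist_force"],s["joint_vel"].round(2))
E
```

```text
9.2 [486.16446857  59.43473769 454.76574215] 92.57662425317909 [-0.66 -0.03  0.43  1.37  0.01  1.8   1.4 ] 15.960291021354891 58.89462947845459 [ 0.94827121 -0.91580095 -1.55195744] [-0.37  0.11 -0.38 -0.09 -0.06 -0.01 -0.16]
```

apply_moves([
  [[0,0.04,0,0.06],[0,0.08,0,0.12],[0.002,0.12,0,0.19],[0.004,0.16,0,0.26],[0.006,0.2,0,0.33],[0.008,0.24,0,0.4],[0.008,0.28,0,0.47],[0.008,0.31,-0.01,0.54],[0.008,0.33,-0.03,0.61],[0.008,0.34,-0.06,0.67],[0.008,0.345,-0.1,0.712],[0.008,0.345,-0.14,0.712],[0.008,0.345,-0.18,0.712],[0.008,0.345,-0.22,0.712],[0.008,0.345,-0.245,0.712],[0.008,0.345,-0.255,0.712],[0.008,0.345,-0.26,0.712],[0.008,0.345,-0.26,0.712],[0.008,0.345,-0.26,0.712],[0.008,0.345,-0.26,0.712]],
])

```text
t: 11.2
position: [495.5, 403.7, 195.9]
tool_rot: [0.001, -0.369, 0.93, 0.0]
wrist_force: [0.5, 0.7, -1.6]
gripper_width: 16.0
grasp_force: 58.9
```

```bash
python3 - <<'E'
from h import *
P=[];A=[];F=[]
for i in range(4):
    im,k=grab("wrist","w5"); s=r.observe(); P.append(s["position"]); q=s["tool_rot"]; A.append(2*np.degrees(np.arctan2(q[2],q[1]))-90); F.append(s["wrist_force"])
print(np.mean(P,0),np.mean(A),np.mean(F,0),s["t"],s["joint_positions"].round(2))
ims,ks=grab("side","s5")
p=proj(ks,[[495.5,403,130]])[0].astype(int); print(p)
a=cv2.resize(ims[p[1]-50:p[1]+50,p[0]-50:p[0]+50],(440,440),interpolation=cv2.INTER_CUBIC)
b=cv2.resize(im,(360,270)); b=np.vstack([b,np.zeros((170,360,3),np.uint8)])
cv2.imwrite("pics/v5.png",np.hstack([a,b])[:,:,::-1])
E
```

```text
[495.17045253 403.51166368 195.31707815] 133.26645709037683 [-0.08699865  0.08911592 -1.79452521] 11.4 [-0.89  0.31  0.17  1.51 -0.05  1.32  1.61]
[354 299]
```

View pics/v5.png

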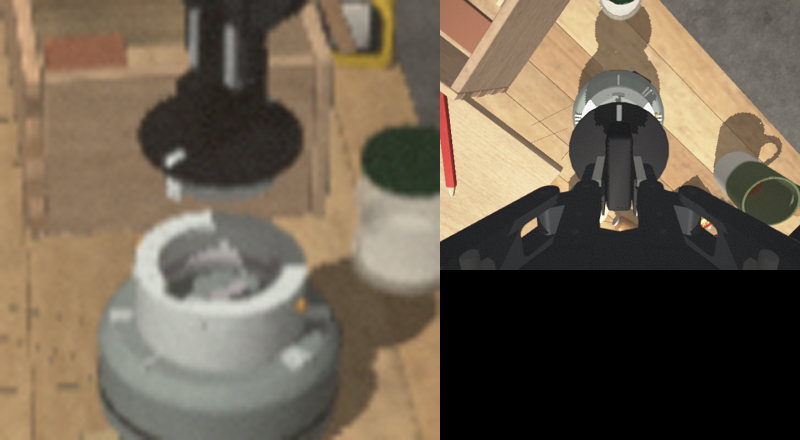

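The lid hangs level above the collar, with a lug facing the side camera at (172,165) and the gap just below it. I'll lower it slowly and watch the force.

apply_moves([
  [[0,-0.0005,-0.02,0],[0,-0.0005,-0.04,0],[0,-0.0005,-0.055,0],[0,-0.0005,-0.06,0],[0,-0.0005,-0.062,0],[0,-0.0005,-0.064,0],[0,-0.0005,-0.066,0],[0,-0.0005,-0.068,0],[0,-0.0005,-0.069,0],[0,-0.0005,-0.07,0],[0,-0.0005,-0.07,0]],
])

```text
t: 12.55
position: [494.7, 402.8, 124.2]
tool_rot: [-0.0, -0.369, 0.93, 0.0]
wrist_force: [-0.5, -0.3, -1.9]
gripper_width: 16.1
grasp_force: 59.0
```

The lugs have entered the gaps with no contact force. I'll continue down to seat.

apply_moves([
  [[0,0,-0.002,0],[0,0,-0.004,0],[0,0,-0.006,0],[0,0,-0.008,0],[0,0,-0.009,0],[0,0,-0.01,0],[0,0,-0.011,0],[0,0,-0.0115,0],[0,0,-0.0115,0]],
])

```text
t: 13.45
position: [494.6, 402.7, 112.6]
tool_rot: [-0.0, -0.369, 0.93, -0.0]
wrist_force: [-0.6, 0.0, -0.5]
gripper_width: 16.1
grasp_force: 59.0
```

apply_moves([
  [[0,0,-0.0005,0],[0,0,-0.001,0],[0,0,-0.001,0]],
])

```text
t: 13.75
position: [494.7, 402.7, 112.0]
tool_rot: [-0.0, -0.369, 0.93, -0.0]
wrist_force: [-3.0, -1.5, 0.8]
gripper_width: 15.8
grasp_force: 59.3
```

apply_moves([
  [[0,0,-0.0005,0],[0,0,-0.001,0],[0,0,-0.001,0],[0,0,-0.001,0]],
])

```text
t: 14.15
position: [494.7, 402.6, 111.8]
tool_rot: [-0.0, -0.369, 0.93, 0.0]
wrist_force: [-5.7, -5.0, 6.8]
gripper_width: 15.8
grasp_force: 60.2
```

```bash
python3 - <<'E'
from h import *
S=[]
for i in range(4):
    r.grab_frame("wrist"); s=r.observe(); S.append(np.r_[s["position"],s["wrist_force"],s["ft_torque"]])
print(np.mean(S,0).round(2))
E
```

```text
[494.68 402.59 111.8   -5.5   -3.93   8.01  -0.92   1.25   0.  ]
```

It has seated at the expected height, with a small side load. I'll relieve that load and the extra push before twisting.

apply_moves([
  [[-0.0005,-0.0005,0.0003,0],[-0.001,-0.001,0.0005,0],[-0.001,-0.001,0.0005,0],[-0.001,-0.001,0.0005,0]],
])

```text
t: 14.75
position: [494.3, 402.2, 111.8]
tool_rot: [0.001, -0.369, 0.93, 0.0]
wrist_force: [1.2, 0.7, 1.9]
gripper_width: 16.1
grasp_force: 59.5
```

```bash
python3 - <<'E'
from h import *
S=[]
for i in range(4):
    r.grab_frame("wrist"); s=r.observe(); q=s["tool_rot"];S.append(np.r_[s["position"],s["wrist_force"],s["ft_torque"],2*np.degrees(np.arctan2(q[2],q[1]))-90])
print(np.mean(S,0).round(2))
E
```

```text
[ 4.9436e+02  4.0217e+02  1.1178e+02  1.2600e+00  1.2600e+00  2.7000e+00
  3.8000e-01 -2.3000e-01 -3.0000e-02  1.3327e+02]
```

apply_moves([
  [[0,0,0,-0.03],[0,0,0,-0.07],[0,0,0,-0.12],[0,0,0,-0.17],[0,0,0,-0.22],[0,0,0,-0.27],[0,0,0,-0.32],[0,0,0,-0.36],[0,0,0,-0.4],[0,0,0,-0.4],[0,0,0,-0.4]],
])

```text
t: 16.05
position: [494.1, 401.5, 111.8]
tool_rot: [0.0, -0.176, 0.984, -0.0]
wrist_force: [0.0, 0.2, 5.6]
gripper_width: 16.0
grasp_force: 59.8
```

```bash
cat > st.py <<'E'
from h import *
S=[]
for i in range(4):
    r.grab_frame("wrist"); s=r.observe(); q=s["tool_rot"];S.append(np.r_[s["position"],s["wrist_force"],s["ft_torque"],(2*np.degrees(np.arctan2(q[2],q[1]))-90)%180])
print(np.mean(S,0).round(2),s["t"],s["gripper_width"])
E
python3 st.py
```

```text
[ 4.9415e+02  4.0149e+02  1.1178e+02  3.8000e-01  1.0000e-02  5.0300e+00
 -1.0000e-02 -7.0000e-02 -3.0000e-02  1.1024e+02] 16.25 16.037728015028552
```

apply_moves([
  [[0,0,0,-0.04],[0,0,0,-0.08],[0,0,0,-0.13],[0,0,0,-0.18],[0,0,0,-0.23],[0,0,0,-0.28],[0,0,0,-0.32],[0,0,0,-0.36],[0,0,0,-0.385],[0,0,0,-0.385],[0,0,0,-0.385]],
])

```text
t: 17.35
position: [494.1, 401.7, 111.8]
tool_rot: [0.0, 0.015, 1.0, 0.0]
wrist_force: [0.4, -0.9, 5.4]
gripper_width: 15.8
grasp_force: 59.8
```

```bash
python3 st.py; python3 - <<'E'
from h import *
ims,ks=grab("side","s6"); im,k=grab("wrist","w6")
p=proj(ks,[[495.5,403,110]])[0].astype(int)
a=cv2.resize(ims[p[1]-40:p[1]+40,p[0]-40:p[0]+40],(400,400),interpolation=cv2.INTER_CUBIC)
b=cv2.resize(im[80:420,180:520],(400,400))
cv2.imwrite("pics/v6.png",np.hstack([a,b])[:,:,::-1])
E
```

```text
[ 4.9411e+02  4.0171e+02  1.1176e+02  3.8000e-01  2.7000e-01  5.1100e+00
  9.0000e-02 -1.2000e-01  5.0000e-02  8.8220e+01] 17.55 16.117153014775997
```

View pics/v6.png

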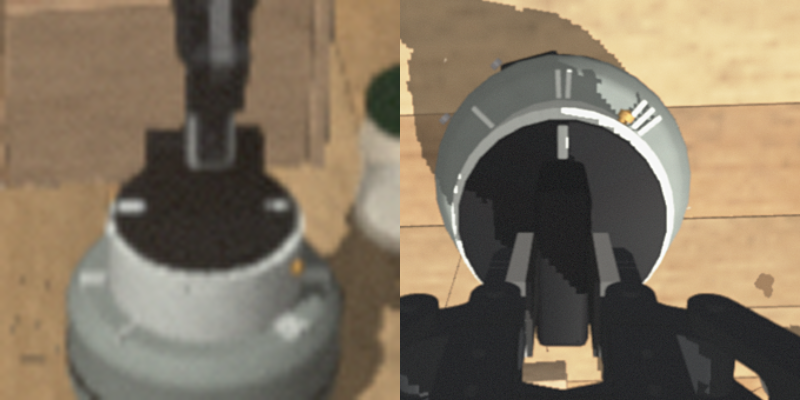

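The lid lies flush on the collar and its ridge (562,140) points at the two-rib mark (563,85). It has turned 45.05°, so I'm handing in.

```bash
python3 -c "
from workcell import r
print(r.hand_in())"
```

```text
the job is handed in; nothing more can be done
None
```

The lid is fully seated on the mixer, turned 45° clockwise to the half-way pulse position and still gripped there; the job is handed in, at about 18 s of the 54 s allowed.

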